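Close up an air-filter housing

ROBOT

A 6-joint arm with a two-finger parallel gripper is mounted at the origin on the work surface; the furniture and walls round the work are solid. World frame = base frame: x ahead of the robot, y to its left, z up, the work surface at z = 0. Lengths are in m, angles in rad, forces in N, time in s.
With the tool pointing down it reaches from about 0.35 to 0.975 m from the base axis. Payload 4.9 kg.
Tool frame: the origin (TCP) lies at the very end of the fingers, on their centre line; the grasp point (between the pads) lies 19 mm behind it (ctrl.grip_point_offset is the distance from the TCP to the grasp point, in m); z points along the fingers, y is the line along which they close (so a half turn about z gives the same grasp; the last joint's range is limited). The gripper opens to 85 mm and grips with 20 to 120 N. Pads are 22 mm wide; open, the fingers measure 114 mm over their backs; the gripper's body (76 mm by 85 mm) begins 54 mm behind the grasp point. The pads swing forward as they close: fully open they stand 13 mm farther back than shut.
Start: joints at [-1.377, 0.053, 1.613, -0, 1.476, -0.119], TCP at [0.192, -0.595, 0.231] pointing down, gripper open.
Joint ranges: [-3.01, 3.01], [-1.01, 2.22], [0.06, 2.58], [-1.02, 4.17], [0.09, 2.62], [-3.14, 3.14]. Speed limits (rad/s): [2.57, 2.57, 3.14, 3.14, 3.14, 3.14].

INTERFACE

Orientations are given as a rotation vector (axis times angle).
In Python, from station import ctrl gives the robot as it stands.
- The arm moves only by the tool send_rows, never from a script. Its argument "rows" is a list of rows, each a list of 3 entries, a list of its own where there are three numbers: the finger opening in cm, from 0 to 8.54, then the shift along the tool's x, y, z in cm, then the turn about the tool's z in degrees. A call has 1 to 10 rows; each row shifts and turns the commanded pose from where the row before left it, along the tool's axes as they then stand; what a row does not reach is not made up. A row lasts 1/8 s, in which the tool goes at most 62.5 mm and 10.7 degrees, less where a joint would pass 70% of its speed; a pose out of reach is approached as far as the arm can. A call with a gripper value outside its range is refused whole. The fingers move at their own pace and stop on an object; "newtons" is the grip in N (left out, the last holds). Time passes only in rows, so rows that do not move let the fingers close. It gives the time, the measured TCP pose, the force, the opening and the grip force at its end, in the units of the state.
- ctrl.get_obs(): the state, without advancing time (a new reading comes with each control period).
- ctrl.get_image(name): name is "side" or "top"; returns a dict with "frame" (480x640x3 uint8, red, green, blue), "range_z" (480x640 float32, m along the optical axis (not along the pixel's ray), 0 where there is no reading), "fx", "fy", "cx", "cy" (pixels), "cam_to_world" (4x4, takes a point from camera to world coordinates). Camera axes: x right, y down, z forward; pixel columns grow to the right and rows downward; lengths in m; the calibration is good to about 2 mm. A picture is of the moment at which its call begins.
- ctrl.finish_job(): hands the job in; it is judged then, once.
The state is a dict: "t": time; "q": joint angles; "dq": joint speeds; "effort": joint torques, N m; "tool_pos": TCP position; "tool_rot": TCP orientation; "contact_force": force on the tool from outside, world axes, zero at the start; "wrist_torque": the same for the moment, N m; "opening": finger opening in m; "grip_force": force on a finger pad.
Only numpy, scipy, OpenCV 4.12 (cv2) and the standard library are available. Lean on these libraries where they do the work, as an engineer would, in place of code of your own. Each camera call takes 0.05 s, during which the arm holds its last target. There are 200 camera calls.

TASK

Put the orange filter element flat on the floor of the black air-filter housing. Then set the blue cover level on the housing's rim and let go of it, so that it rests on its two yellow clip arms, and only then press it straight down from above until both arms have snapped under the rim and the cover sits fully home. Leave the other things on the bench where they are.

Things in the scene. Friction and masses are not known exactly. Their poses are not given: they have to be found in the camera images.
- housing: Black air-filter housing bolted to the bench: an open rectangular tub 96 (x) x 136 (y) x 66 mm high; walls 4 mm, inside 88 x 128 mm, inner floor 10 mm above the bench. A grey rim 6 mm high stands out round its top, 5 mm at the two short ends (+y, -y), where the clips catch under it. A short round stub points to +x. Origin: centre of its underside.
- housing_rim (a point): Middle of the housing's open mouth, level with the top of the rim, 66 mm above the bench and 56 mm above the inner floor. Axes: z up, y along the tub's 136 mm length, x across it.
- filter_grip (a point): Loose filter, 0.12 kg: orange panel 78 (x) x 118 (y) x 18 mm on a narrower black foot, pale pleats on top, in the middle an upright pull rib 50 (x) x 14 (y) x 36 mm high; pinch it along y. This point: in the rib, 24 mm above the panel's top, 42 mm above its underside. z up. It fits the housing with 5 mm to spare each side, either way round; lying on the floor this point is 14 mm below the top of the rim.
- cover_grip (a point): Loose blue cover, 0.19 kg: plate 104 (x) x 148 (y) x 6 mm with a grip block 60 (x) x 20 (y) x 36 mm high on its middle; pinch it along y. This point: in the block, 12 mm below its top, 30 mm above the plate's underside, 60 mm above the foot of the skirt it stands on. z up. Either way round fits. Home, this point is 30 mm above the top of the rim.
- cover_seat (a point): Middle of the underside of the cover's plate. Under it a skirt 30 mm deep, its foot tapered, enters the housing with 2 mm to spare all round. Set on and let go, the cover rests on its clips' ramps, this point about 15 mm above the rim's top; pushed down in the middle of the block with about 8 to 13 N it clicks past the rim, then stops hard, this point level with the rim's top.
- clip_a (a joint): Yellow clip arm, 40 mm wide, hanging at the cover's +y end, with an inward catch whose ramp reaches 26 mm below the plate's underside. 0 rad: hanging straight (at rest, and again once snapped under the rim); grows to 0.45 as it is pushed outward; a spring returns it.
- clip_b (a joint): Yellow clip arm at the cover's -y end, the same as clip_a.

How it is judged:
On the way, in this order (a step that is already met when the one before it is completed fails the run):
1. the filter element lies flat on the housing's floor, let go (z of filter_grip in the frame of housing_rim between -0.018 and -0.011 m and horizontal distance between filter_grip and housing_rim below 0.01 m and angle between filter_grip's own z axis and vertical below 0.08 rad and contact force between the fingers and filter below 0.2 N), for 0.2 s.
2. the cover rests level on the rim on its clip arms, let go and not yet snapped (z of filter_grip in the frame of housing_rim between -0.018 and -0.011 m and horizontal distance between filter_grip and housing_rim below 0.01 m and angle between each of filter_grip, cover_seat's own z axis and vertical below 0.08 rad and horizontal distance between cover_seat and housing_rim below 0.008 m and angle between the y axis of cover_seat and the y axis of housing_rim, either way round below 0.1 rad and z of cover_seat in the frame of housing_rim between 0.006 and 0.02 m and contact force between the fingers and cover below 0.2 N), for 0.2 s.
At the end, for the whole second after the job is handed in: The cover's plate lies on the housing's rim (within 2 mm in height, 5 mm sideways, 0.03 rad of level), both clip arms have sprung back under the rim (each below 0.1 rad), and the filter element lies flat inside on the housing's floor (within 3 mm in height, 10 mm sideways, 0.08 rad of level) (z of filter_grip in the frame of housing_rim between -0.018 and -0.011 m and horizontal distance between filter_grip and housing_rim below 0.01 m and angle between filter_grip's own z axis and vertical below 0.08 rad and horizontal distance between cover_seat and housing_rim below 0.005 m and angle between cover_seat's own z axis and vertical below 0.03 rad and angle between the y axis of cover_seat and the y axis of housing_rim, either way round below 0.1 rad and z of cover_seat in the frame of housing_rim between -0.003 and 0.002 m and value of joint each of clip_a, clip_b below 0.1 rad); the robot touches nothing.
It fails at once if a bystander is moved more than 3 cm (distance of any of grease_tin, pliers, screwdriver, battery_pack, notes, aerosol, brake_pad from where it was at the start of the episode above 0.03 m).
It also fails if it takes over 72 s, if anything falls off the work surface, if the arm or the gripper's body presses on something with over 40 N, if the wrist force passes 120 N, or if a joint passes its speed limit or range.

## Working session

There is one attempt and no reset: what is moved stays moved. The work goes in short steps, Python scripts to look and compute and a tool call to move; the robot and the scene stay as the last step left them, time stands still between calls to the robot, and variables do not carry over. Pictures are saved under pics/ and viewed, at most 10 in all, crops included, and the job is handed in when it is done.

Besides the shell and the picture viewer there is one more tool, called after ">>>" as a command line: name --argument value ..., lists and objects as JSON in quotes. send_rows: Moves the arm, as the interface text tells. Its arguments: {"type":"object","properties":{"rows":{"type":"array","items":{"type":"array"}},"newtons":{"type":"number"}},"required":["rows"]}

```bash
mkdir -p pics; ls
cat > h.py <<'E'
import numpy as np, cv2
from station import ctrl
def grab(n):
    im=ctrl.get_image(n); K=im
    z=im["range_z"]; v,u=np.mgrid[0:480,0:640]
    P=np.stack([(u-K["cx"])/K["fx"]*z,(v-K["cy"])/K["fy"]*z,z,np.ones_like(z)],-1)@np.array(K["cam_to_world"]).T
    P=P[...,:3]; P[z==0]=np.nan
    return im["frame"],P,im
E
python3 - <<'E'
from h import *
for n in("top","side"):
    f,P,im=grab(n); cv2.imwrite(f"pics/{n}0.png",f[...,::-1]); np.savez(f"{n}0.npz",f=f,P=P)
    print(n,im["fx"],np.round(im["cam_to_world"],3).tolist())
o=ctrl.get_obs();print(o)
E
```

```text
pics
top 505.7684920971797 [[0.022, -0.997, 0.074, 0.383], [-1.0, -0.021, 0.015, -0.189], [-0.014, -0.075, -0.997, 1.098], [0.0, 0.0, 0.0, 1.0]]
side 594.1991591154883 [[-0.876, -0.281, 0.392, -0.104], [-0.482, 0.544, -0.687, 0.839], [-0.02, -0.79, -0.613, 0.955], [0.0, 0.0, 0.0, 1.0]]
{'t': 0.1, 'q': array([-1.37706056e+00,  5.33020661e-02,  1.61417005e+00,  5.09453839e-05,
        1.47601069e+00, -1.19011642e-01]), 'dq': array([-0.00030847, -0.00269981, -0.00221649,  0.00059368,  0.00097877,
        0.0001515 ]), 'effort': array([ 6.74830244e-04, -3.94902706e+01, -3.71362174e+01,  9.58976898e-08,
        3.91581387e-03,  9.20476026e-06]), 'tool_pos': array([ 0.19219264, -0.59411628,  0.23017102]), 'tool_rot': array([-3.10139412e+00, -4.88960808e-01,  3.12823735e-05]), 'contact_force': array([ 0.03189055, -0.28030835, -0.29219514]), 'wrist_torque': array([ 0.04406258, -0.02604532,  0.05079007]), 'grip_force': 0.0, 'opening': 0.08544875362968776}
```

View pics/top0.png

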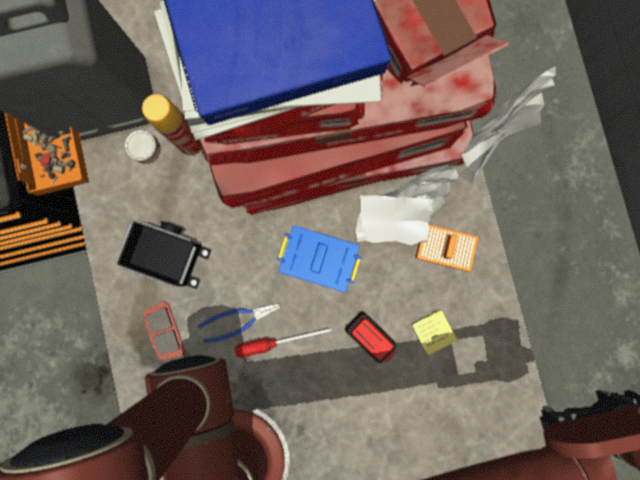

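View pics/side0.png

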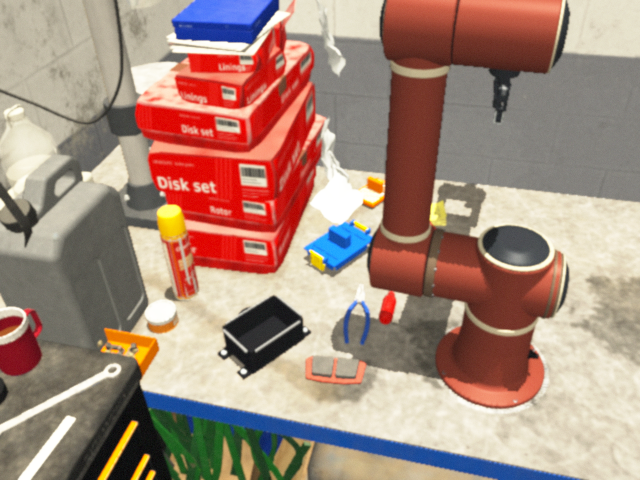

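The top view shows the housing at about (160,252), the blue cover at (320,258) and the orange filter at (448,247). White paper lies next to the filter at (395,218). The side view shows the same layout with the red box stack behind it.

```bash
cat >> h.py <<'E'
def rect(P,m):
    Q=P[m]; r=cv2.minAreaRect(Q[:,:2].astype(np.float32)*1000)
    return np.round(r[0],1),np.round(r[1],1),round(r[2],1),np.round(np.nanpercentile(Q[:,2],[2,50,98])*1000,1),len(Q)
def hsv(f): return cv2.cvtColor(f,cv2.COLOR_RGB2HSV).astype(int)
def blob(m):
    n,l,s,c=cv2.connectedComponentsWithStats(m.astype(np.uint8)); return l==1+np.argmax(s[1:,4])
E
python3 - <<'E'
from h import *
d=np.load("top0.npz");f,P=d["f"],d["P"];H=hsv(f);z=P[...,2]
def box(u0,u1,v0,v1):
    m=np.zeros((480,640),bool);m[v0:v1,u0:u1]=1;return m
b=box(265,375,215,300)
blue=b&(H[...,0]>95)&(H[...,0]<125)&(H[...,1]>120)
print("plate",rect(P,blob(blue&(z>.025)&(z<.045))));print("blueall",rect(P,blob(blue)));print("block",rect(P,blob(b&(z>.055)&np.isfinite(z))))
yel=b&(H[...,0]>20)&(H[...,0]<35)&(H[...,1]>120)
n,l,s,c=cv2.connectedComponentsWithStats(yel.astype(np.uint8))
for i in range(1,n):
    if s[i,4]>15: print("yel",np.nanmedian(P[l==i],axis=0),s[i,4])
b=box(412,485,218,275)
o=b&(H[...,0]>5)&(H[...,0]<28)
print("filt",rect(P,blob(b&(z>.012)&(z<.03))),"rib",rect(P,blob(b&(z>.04)&(H[...,1]>120))))
print("paper", np.nanpercentile(P[195:240,365:425].reshape(-1,3),[2,50,98],axis=0))
print("z near filt\n",np.round(z[222:274:4,410:484:5]*1000).astype(int))
b=box(105,225,205,300)
m=blob(b&(z>.058)&(z<.072));print("rim",rect(P,m))
for lo,hi in((.0,.005),(.005,.02),(.02,.058),(.058,.075)): print(lo,(b&(z>lo)&(z<hi)).sum())
d=np.load("side0.npz");f,P=d["f"],d["P"];z=P[...,2]
b=box(215,312,290,375);print("side rim",rect(P,blob(b&(z>.06)&(z<.072))))
b=box(300,375,220,275);print("side block",rect(P,blob(b&(z>.06)&(z<.08))))
im=cv2.resize(np.load("top0.npz")["f"][190:310,100:500],(800,240),interpolation=cv2.INTER_CUBIC)
im2=cv2.resize(f[170:380,210:410],(630,360) and (340,357),interpolation=cv2.INTER_CUBIC)
c=np.zeros((600,800,3),np.uint8);c[:240]=im;c[240:597,:340]=im2;cv2.imwrite("pics/c1.png",c[...,::-1])
E
```

```text
plate (array([ 428.8, -169. ]), array([148.4, 102.9]), 74.4, array([33. , 37. , 41.3]), 3060)
blueall (array([ 426. , -168.7]), array([153.5,  84.2]), 66.1, array([33. , 37.3, 74. ]), 3429)
block (array([ 429.4, -169.8]), array([20. , 59.8]), 74.3, array([67.4, 72.5, 76. ]), 291)
yel [ 0.45019692 -0.09461292  0.0464612 ] 75
yel [ 0.40641524 -0.24555114  0.04692313] 68
filt (array([ 461.8, -433.7]), array([137.2,  78.5]), 77.2, array([14.7, 19.3, 27.8]), 1756) rib (array([ 459.1, -442.8]), array([15.3, 49.2]), 76.6, array([41.5, 54. , 58. ]), 191)
paper [[ 0.47387402 -0.38564288  0.02290527]
 [ 0.51306564 -0.32033515  0.05998887]
 [ 0.55370452 -0.26631069  0.17372861]]
z near filt
 [[                  80                   41                   33
                    34                    2                   -1
                     3                    1                    6
                     1                    2                   -1
                     2                    5                    0]
 [                  39                   42                   36
                   
[... 3507 characters left out ...]
                0                    5                    5
                     0                   -3                    2
                    -1                    4                    0
                     5                   -2                   14
                    20                    2                   -5]]
rim (array([432.1, 164.9]), array([146.7, 106.4]), 71.3, array([59.1, 66.4, 70.1]), 937)
0.0 4752
0.005 2612
0.02 708
0.058 947
side rim (array([434.3, 166.2]), array([148.3, 109. ]), 71.4, array([60.7, 66.1, 70.3]), 897)
side block (array([ 433.4, -168.3]), array([24.8, 63.2]), 76.6, array([60.3, 71.4, 76.5]), 202)<stdin>:16: RuntimeWarning: invalid value encountered in cast
```

View pics/c1.png

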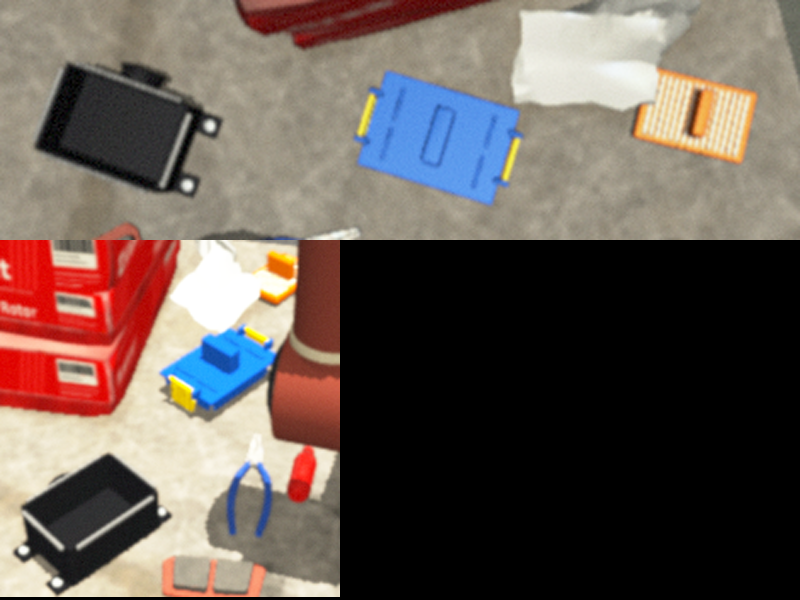

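The crop confirms the layout: paper overlaps the filter's upper-left corner at about crop (655,75). The clips are at the cover's two ends. I'll check how close the paper comes to the grasp, and refine the centres.

Run:
```python
from h import *
d=np.load("top0.npz");f,P=d["f"],d["P"];H=hsv(f);z=P[...,2]
def loc(P,c,yaw):
    a=np.radians(yaw);D=P[...,:2]*1000-c;return D@np.array([[np.cos(a),-np.sin(a)],[np.sin(a),np.cos(a)]])
L=loc(P,[459.1,-442.8],-13.4)
for Pn,src in(("top",P),("side",np.load("side0.npz")["P"])):
    L=loc(src,[459.1,-442.8],-13.4);zz=src[...,2]*1000
    print(Pn)
    for x in range(-50,80,10):
        r=[]
        for y in range(-70,110,10):
            m=(abs(L[...,0]-x)<5)&(abs(L[...,1]-y)<5)&np.isfinite(zz); r.append("%4d"%np.percentile(zz[m],90) if m.sum()>1 else "   .")
        print("%4d"%x,*r)
# housing rim in its frame: edges
for n in("top","side"):
    d=np.load(n+"0.npz");P=d["P"];z=P[...,2];L=loc(P,[433,165.5],-18.7)
    m=(z>.060)&(z<.072)&(abs(L)<85).all(-1)
    for ax,h in((0,53),(1,73)):
        o=1-ax
        for s in(-1,1):
            k=m&(abs(L[...,o])<40)&(s*L[...,ax]>h-20)
            print(n,"xy"[ax],s,np.round(np.percentile(L[k][:,ax],[3,50,97]),1) if k.any() else None,k.sum())
```

```text
top
 -50    3    3    2    2    3    3    3    2    3    3    3    3    3    4    2    3    3    3
 -40    3    7   18   18   17   18   19   18   15   19   17   17   18   12    3    2    3    3
 -30    2   19   22   21   20   21   21   21   21   21   22   21   20   19    3    2    3    3
 -20    1   18   21   22   21   21   54   55   50   21   21   21   21   18    4    3    3    3
 -10    2   20   21   22   22   23   55   57   51   22   21   21   22   18   29   29   28   25
   0    3   20   21   21   22   21   55   57   54   23   21   21   29   33   35   35   34   34
  10    2   19   21   21   22   21   54   57   51   23   22   21   33   37   38   38   38   38
  20    4   18   23   21   23   21   53   57   54   22   22   22   37   38   41   41   76   89
  30    5   19   21   21   21   20   21   22   21   20   21   23   33   38   40   96  102  107
  40    3    3   21   19   19   21   19   19   20   21   19   19   36   43   86  103  111  114
  50    3    3    4    2    2    3    3    3    2    3    2    3   35   55  413  416  115  119
  60    2    4    3    3    4    3    4    3    2  
[... 930 characters left out ...]
  .    .    .   54   50   20   22    .   37   38   38   89   98  100
  40    .    .    .    .    .    .    .   20   20   18   20    .   34   36   49   96  108  114
  50    .    .    .    .    .    .    .    .    .    .    .    .    .   49  405  368  114  117
  60    .    .    .    .    2    2    1    3    4    .    .    .    .    .  410  419  426  119
  70    .    .    .    3    2    3    1    0    1    7    .    .    .    .  413  426  436  447
top x -1 [-53.6 -49.5 -45.8] 165
top x 1 [42.3 46.2 49.9] 152
top y -1 [-73.8 -69.8 -65.1] 184
top y 1 [62.5 66.4 71.6] 207
side x -1 [-52.8 -48.1 -42.8] 165
side x 1 [42.9 46.7 52.9] 186
side y -1 [-72.  -66.1 -62.1] 162
side y 1 [64.9 70.3 73.8] 158
```

Clear grasp on the rib, but the paper (z about 35 mm) overhangs the filter's +y corner. I'll therefore slide the filter out before lifting, using a narrow 4 cm opening.

>>> send_rows --rows '[[4,[0,0,0],10.4],[4,[0,0,0],10.4],[4,[0,0,0],10.5],[4,[3.2,-3,1.1],0],[4,[3.2,-3,1.1],0],[4,[3.2,-3,1.1],0],[4,[3.2,-3,1.1],0],[4,[3.2,-3,1.1],0],[4,[3.2,-3,1.1],0],[4,[3.2,-2.8,1.1],0]]' --newtons 40

```text
t: 1.35
tool_pos: [0.4593, -0.4429, 0.1533]
tool_rot: [-3.12, 0.366, 0.001]
contact_force: [-0.0, -0.7, 0.3]
opening: 0.04
grip_force: 0.0
```

```bash
cat >> h.py <<'E'
def to(x,y,z,yaw):
    from scipy.spatial.transform import Rotation as R
    o=ctrl.get_obs();M=R.from_rotvec(o["tool_rot"]).as_matrix()
    phi=np.degrees(np.arctan2(M[1,0],M[0,0])); tilt=np.degrees(np.arccos(-M[2,2]))
    d=M.T@(np.array([x,y,z])-o["tool_pos"])*100
    a=np.radians(yaw);N=np.array([[np.cos(a),np.sin(a),0],[np.sin(a),-np.cos(a),0],[0,0,-1]])
    print("pos",np.round(o["tool_pos"],4),"phi %.1f tilt %.2f"%(phi,tilt),"turn %.1f"%(phi-yaw),"shift_now",np.round(d,2),"shift_after_turn",np.round(N.T@(np.array([x,y,z])-o["tool_pos"])*100,2),"open %.4f"%o["opening"],"F",np.round(o["contact_force"],1),"t %.1f"%o["t"],"q",np.round(o["q"],2))
E
python3 -c "
from h import *
to(.4595,-.4425,.024,-13.4)"
```

```text
pos [ 0.4593 -0.4429  0.1533] phi -13.4 tilt 0.05 turn 0.0 shift_now [ 0.02 -0.04 12.93] shift_after_turn [ 1.000e-02 -4.000e-02  1.293e+01] open 0.0400 F [-0.  -0.7  0.3] t 1.4 q [-0.88  0.14  1.65 -0.    1.35  0.92]
```

>>> send_rows --rows '[[4,[0,0,4],0],[4,[0,0,4],0],[4,[0,0,3],0],[4,[0,0,1.7],0],[4,[0,0,0],0],[1,[0,0,0],0],[1,[0,0,0],0],[1,[0,0,0],0],[1,[0,0,0],0],[1,[0,0,0],0]]'

```text
t: 2.6
tool_pos: [0.4593, -0.4454, 0.0294]
tool_rot: [3.118, -0.366, 0.004]
contact_force: [-0.3, 0.4, 6.2]
opening: 0.0133
grip_force: 41.1
```

>>> send_rows --rows '[[1,[0,0,-0.3],0],[1,[0,0,-0.2],0],[1,[0,1,0],0],[1,[0,1,0],0],[1,[0,1,0],0],[1,[0,1,0],0],[1,[-0.5,1,0],0],[1,[-0.5,0,-1],0],[1,[-0.5,0,-3],0],[1,[0,0,-4],0]]'

```text
t: 3.85
tool_pos: [0.4311, -0.4881, 0.1123]
tool_rot: [-3.118, 0.366, 0.003]
contact_force: [0.9, -0.1, -1.0]
opening: 0.0136
grip_force: 39.9
```

Run:
```python
from h import *
f,P,im=grab("side"); cv2.imwrite("pics/s1.png",f[...,::-1])
to(.4321,.1657,.20,-18.7)
```

```text
pos [ 0.4338 -0.4916  0.1204] phi -13.4 tilt 0.52 turn 5.3 shift_now [-15.32 -63.86  -8.43] shift_after_turn [-21.24 -62.21  -7.96] open 0.0135 F [ 2.6 -2.5  2.4] t 3.9 q [-0.96  0.21  1.64  0.    1.29  0.84]
```

View pics/s1.png

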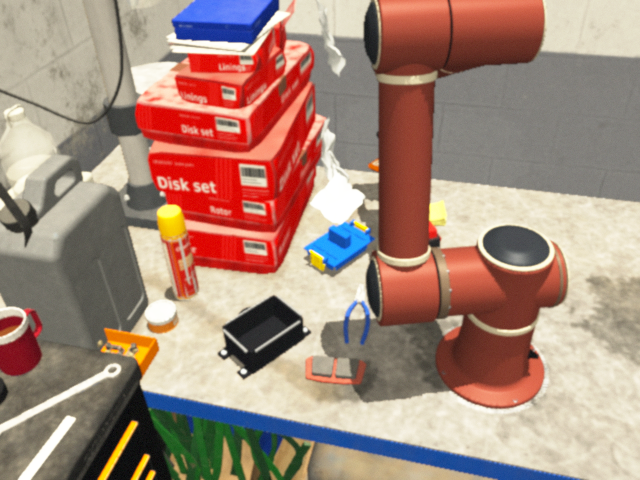

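The filter is lifted and mostly hidden behind the arm (orange at (375,165)). The rest of the scene is unchanged.

>>> send_rows --rows '[[1,[-1.9,-1.4,-1.8],1],[1,[-1.9,-3.4,-1.8],1],[1,[-1.9,-3.4,-1.8],1],[1,[-1.9,-3.4,-1.8],1],[1,[-1.9,-3.4,-0.8],1.3],[1,[0,-2,0],0],[1,[0,0,0],0]]'

```text
t: 4.78
tool_pos: [0.388, -0.2999, 0.1923]
tool_rot: [3.1, -0.506, 0.001]
contact_force: [-0.3, -0.3, -1.0]
opening: 0.013
grip_force: 40.0
```

Run:
```python
from h import *
P=np.load("top0.npz")["P"];
for y in np.arange(-.35,.3,.05):
    m=(abs(P[...,1]-y)<.025)&(P[...,2]>.09)&(P[...,0]>.3)
    if m.any(): print("%.2f"%y,np.round(P[m][:,0].min(),3))
to(.39,-.05,.20,-18.7);to(.4321,.1657,.20,-18.7)
```

```text
-0.35 0.505
-0.30 0.507
-0.25 0.558
-0.20 0.547
-0.15 0.532
-0.10 0.515
-0.05 0.5
-0.00 0.504
0.10 0.65
0.15 0.651
0.20 0.712
0.25 0.699
pos [ 0.388  -0.2999  0.1923] phi -18.6 tilt 0.05 turn 0.1 shift_now [ -7.76 -23.76  -0.78] shift_after_turn [ -7.83 -23.74  -0.77] open 0.0130 F [-0.3 -0.3 -1. ] t 4.8 q [-0.81 -0.25  1.96  0.    1.43  1.08]
pos [ 0.388  -0.2999  0.1923] phi -18.6 tilt 0.05 turn 0.1 shift_now [-10.64 -45.55  -0.8 ] shift_after_turn [-10.75 -45.52  -0.77] open 0.0130 F [-0.3 -0.3 -1. ] t 4.8 q [-0.81 -0.25  1.96  0.    1.43  1.08]
```

>>> send_rows --rows '[[1,[-1.5,-4.7,0],0],[1,[-1.6,-4.8,0],0],[1,[-1.6,-4.8,0],0],[1,[-1.6,-4.8,0],0],[1,[-1.5,-4.7,0],0],[1,[-0.5,-5,0],0],[1,[-0.6,-5,0],0],[1,[-0.6,-5,0],0],[1,[-0.6,-5,0],0],[1,[-0.5,-1.7,0],0]]'

```text
t: 6.02
tool_pos: [0.4337, 0.1662, 0.1918]
tool_rot: [3.1, -0.505, -0.001]
contact_force: [0.5, -0.6, -1.6]
opening: 0.0136
grip_force: 40.3
```

Run:
```python
from h import *
to(.4321,.1657,.20,-18.7)
f,P,im=grab("top"); cv2.imwrite("pics/t2.png",f[...,::-1])
f2,P2,im2=grab("side"); cv2.imwrite("pics/s2.png",f2[...,::-1])
for n,f,P in(("top",f,P),("side",f2,P2)):
    H=hsv(f);z=P[...,2]
    near=(abs(P[...,0]-.432)<.12)&(abs(P[...,1]-.166)<.12)
    o=near&(H[...,0]>4)&(H[...,0]<26)&(H[...,1]>80)&(z>.12)&(z<.26)
    if o.any(): print(n,rect(P,blob(o)))
cv2.imwrite("pics/m2.png",np.hstack([cv2.resize(x,(400,300)) for x in(f[...,::-1],cv2.imread("pics/t2.png"))]))
```

```text
pos [0.4337 0.1662 0.1918] phi -18.5 tilt 0.04 turn 0.2 shift_now [-0.13  0.1  -0.82] shift_after_turn [-0.13  0.1  -0.82] open 0.0136 F [ 0.5 -0.6 -1.6] t 6.0 q [ 0.21 -0.32  2.02 -0.    1.45  2.1 ]
top (array([433.7, 164.4]), array([117.4,  78.1]), 71.6, array([175. , 181.6, 217.5]), 1299)
side (array([435.7, 168.5]), array([119.7,  81.3]), 71.0, array([170.1, 181.9, 218.6]), 1417)
```

View pics/m2.png

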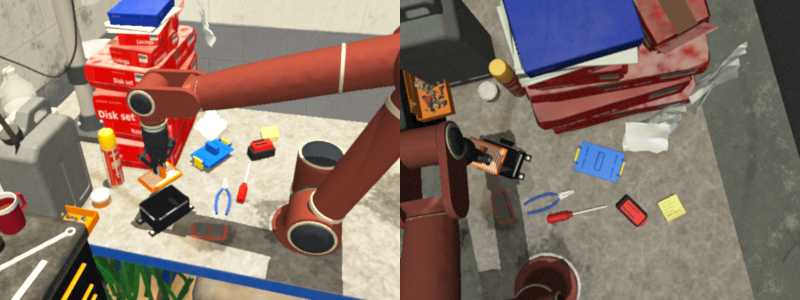

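The filter hangs level over the housing, about 2.5 mm off, so I'll correct that and lower it.

>>> send_rows --rows '[[1,[-0.2,0.1,4],0],[1,[0,0,4],0],[1,[0,0,2.5],0],[1,[0,0,2],0],[1,[0,0,1.5],0],[1,[0,0,1],0],[1,[0,0,0],0]]'

```text
t: 7.0
tool_pos: [0.4303, 0.1635, 0.0417]
tool_rot: [3.099, -0.51, -0.002]
contact_force: [0.0, -1.4, -2.1]
opening: 0.0136
grip_force: 40.2
```

>>> send_rows --rows '[[1,[0,0,0.2],0],[1,[0,0,0.1],0],[1,[0,0,0],0],[3.5,[0,0,0],0],[3.5,[0,0,0],0],[3.5,[0,0,-0.5],0],[3.5,[0,0,-3],0],[3.5,[0,0,-5],0],[3.5,[0,0,-5],0],[3.5,[0,0,0],0]]'

```text
t: 8.25
tool_pos: [0.4338, 0.1646, 0.1804]
tool_rot: [-3.096, 0.509, -0.016]
contact_force: [-0.5, -0.3, -0.4]
opening: 0.035
grip_force: 0.0
```

Run:
```python
from h import *
for n in("top","side"):
    f,P,_=grab(n);H=hsv(f);z=P[...,2]
    near=(abs(P[...,0]-.432)<.075)&(abs(P[...,1]-.166)<.075)
    o=near&(H[...,0]>4)&(H[...,0]<26)&(H[...,1]>80)&(z<.1)
    print(n,rect(P,blob(o))); r=o&(z>.05); print(rect(P,blob(r)) if r.sum()>5 else r.sum())
to(.429,-.169,.16,-15.6)
```

```text
top (array([430.6, 164.6]), array([133.7,  88.4]), 71.5, array([ 9.1, 29.4, 67.1]), 1471)
(array([431.2, 163. ]), array([15.2, 49.8]), 70.2, array([51.3, 63.7, 68.8]), 208)
side (array([432.9, 166.2]), array([133.4,  99.1]), 71.9, array([22.4, 30.9, 68.1]), 1015)
(array([432.7, 165.4]), array([15.7, 53. ]), 71.6, array([50.8, 63. , 67.7]), 195)
pos [0.4309 0.164  0.1751] phi -18.7 tilt 0.10 turn -3.1 shift_now [10.48 31.61  1.5 ] shift_after_turn [ 8.77 32.12  1.51] open 0.0349 F [-0.7 -0.4 -0.2] t 8.3 q [ 0.2  -0.32  2.04  0.    1.41  2.1 ]
```

>>> send_rows --rows '[[5,[0.2,4,0],-3.1],[5,[0.2,4.2,0],0],[5,[0.2,4.2,0],0],[5,[0.2,4.2,0],0],[5,[2,3.8,0],0],[5,[2,3.9,0.5],0],[5,[2,3.9,0.5],0],[5,[2,3.9,0.5],0],[5,[0,0,0],0]]'

```text
t: 9.48
tool_pos: [0.4258, -0.1698, 0.1568]
tool_rot: [-3.11, 0.431, 0.007]
contact_force: [0.3, 0.5, -0.7]
opening: 0.0501
grip_force: 0.0
```

Run:
```python
from h import *
to(.4305,-.169,.044,-15.6)
```

```text
pos [ 0.4258 -0.1698  0.1568] phi -15.8 tilt 0.28 turn -0.2 shift_now [ 0.48 -0.19 11.27] shift_after_turn [ 0.43 -0.2  11.28] open 0.0501 F [ 0.3  0.5 -0.7] t 9.5 q [-0.54 -0.3   2.06 -0.    1.39  1.3 ]
```

>>> send_rows --rows '[[5,[0.4,-0.2,4],-0.2],[5,[0,0,4],0],[5,[0,0,2],0],[5,[0,0,1],0],[5,[0,0,0],0],[1.5,[0,0,0],0],[1.5,[0,0,0],0],[1.5,[0,0,0],0],[1.5,[0,0,0],0],[1.5,[0,0,0],0]]' --newtons 60

```text
t: 10.72
tool_pos: [0.4325, -0.1681, 0.0508]
tool_rot: [3.113, -0.42, 0.004]
contact_force: [-1.3, -0.2, 6.8]
opening: 0.0187
grip_force: 60.5
```

>>> send_rows --rows '[[1.5,[0,0,-1],0],[1.5,[0,0,-3],0],[1.5,[0,0,-4],0],[1.5,[0,0,-4],0],[1.5,[0,0,-4],0],[1.5,[0,0,0],0],[1.5,[0,0,0],0]]'

```text
t: 11.6
tool_pos: [0.4306, -0.1671, 0.2077]
tool_rot: [-3.112, 0.42, 0.004]
contact_force: [-1.4, 0.2, -2.7]
opening: 0.0186
grip_force: 59.5
```

Run:
```python
from h import *
to(.432,.165,.20,-18.7)
```

```text
pos [ 0.4306 -0.1671  0.2077] phi -15.4 tilt 0.14 turn 3.3 shift_now [ -8.67 -32.05   0.81] shift_after_turn [-10.51 -31.5    0.77] open 0.0186 F [-1.4  0.2 -2.7] t 11.6 q [-0.53 -0.34  2.    0.    1.48  1.31]
```

>>> send_rows --rows '[[1.5,[-3,-2.5,0],3.3],[1.5,[-3,-2.5,0],0],[1.5,[-2.9,-2.5,0],0],[1.5,[-1.2,-3.7,0],0],[1.5,[-1.3,-3.7,0],0],[1.5,[-1.3,-3.7,0],0],[1.5,[0.7,-4.3,0],0],[1.5,[0.7,-4.3,0],0],[1.5,[0.8,-4.3,0],0],[1.5,[0,0,0],0]]'

```text
t: 12.85
tool_pos: [0.43, 0.1648, 0.206]
tool_rot: [3.099, -0.504, -0.009]
contact_force: [-0.3, -0.8, -2.2]
opening: 0.0186
grip_force: 59.9
```

```bash
cat > cov.py <<'E'
from h import *
import sys
zp=float(sys.argv[1]) # expected plate top z
for n in("top","side"):
    f,P,_=grab(n);H=hsv(f);z=P[...,2];cv2.imwrite(f"pics/{n}_{zp}.png",f[...,::-1])
    near=(abs(P[...,0]-.432)<.12)&(abs(P[...,1]-.166)<.13)
    o=near&(H[...,0]>95)&(H[...,0]<125)&(H[...,1]>110)&(abs(z-zp)<.012)
    print(n,rect(P,blob(o)))
to(.432,.165,.20,-18.7)
E
python3 cov.py 0.195
```

```text
top (array([425.4, 159.5]), array([156.3, 104.2]), 71.7, array([188.8, 192.2, 202.9]), 2769)
side (array([428.3, 166. ]), array([165.4, 105.7]), 71.8, array([189.2, 192.8, 203.6]), 2347)
pos [0.4296 0.1631 0.2067] phi -18.6 tilt 0.30 turn 0.1 shift_now [ 0.17 -0.26  0.67] shift_after_turn [ 0.17 -0.26  0.67] open 0.0184 F [-0.7  0.3 -2. ] t 12.9 q [ 0.2  -0.34  2.01 -0.    1.48  2.1 ]
```

```bash
cat > edge.py <<'E'
from h import *
import sys
zp=float(sys.argv[1])
a=np.radians(-18.7);R=np.array([[np.cos(a),-np.sin(a)],[np.sin(a),np.cos(a)]])
for n in("top","side"):
    f,P,_=grab(n);H=hsv(f);z=P[...,2];L=(P[...,:2]*1000-[433,165.5])@R
    m=(H[...,0]>95)&(H[...,0]<125)&(H[...,1]>110)&(abs(z-zp)<.008)&(abs(L[...,0])<75)&(abs(L[...,1])<95)
    for ax in(0,1):
        for q in(-35,-20,20,35) if ax==0 else(-45,-35,35,45):
            k=m&(abs(L[...,1-ax]-q)<6)
            if k.sum()>10: print(n,"xy"[ax],"at",q,np.round(np.percentile(L[k][:,ax],[1,99]),1),"mid %.1f"%np.percentile(L[k][:,ax],[1,99]).mean(),k.sum())
    k=m; print("plane",np.round(np.degrees(np.linalg.lstsq(np.c_[L[k],np.ones(k.sum())],z[k]*1000,rcond=None)[0][:2]),2),"z",np.median(z[k]))
cv2.imwrite("pics/s_%g.png"%(zp*1000),f[...,::-1])
E
python3 edge.py .192; python3 -c "
import cv2,numpy as np
a=cv2.imread('pics/top_0.195.png')[130:400,40:280];b=cv2.imread('pics/side_0.195.png')[130:400,150:390]
cv2.imwrite('pics/m3.png',cv2.resize(np.hstack([a,b]),(800,450)))"
```

```text
top x at -35 [-55.8  45.8] mid -5.0 374
top x at -20 [-55.8  46. ] mid -4.9 264
top x at 20 [-55.8  45.4] mid -5.2 173
top x at 35 [-54.9  44.7] mid -5.1 115
top y at -45 [-77.  31.] mid -23.0 400
top y at -35 [-86.4  23.4] mid -31.5 286
top y at 35 [-76.   65.4] mid -5.3 525
top y at 45 [-76.6  66.8] mid -4.9 328
plane [-0.45 -0.14] z 0.1928811375320807
side x at -35 [-53.3  11.7] mid -20.8 143
side x at -20 [-53.4 -13.8] mid -33.6 87
side x at 20 [-53.3  45.7] mid -3.8 234
side x at 35 [-53.6  45.4] mid -4.1 236
side y at -45 [-73.4  70.9] mid -1.3 350
side y at -35 [-79.5  77.2] mid -1.1 377
side y at 35 [-74.5  68.2] mid -3.1 168
side y at 45 [-72.9  70.9] mid -1.0 115
plane [ 0.2 -0.1] z 0.19363114447253232
```

View pics/m3.png

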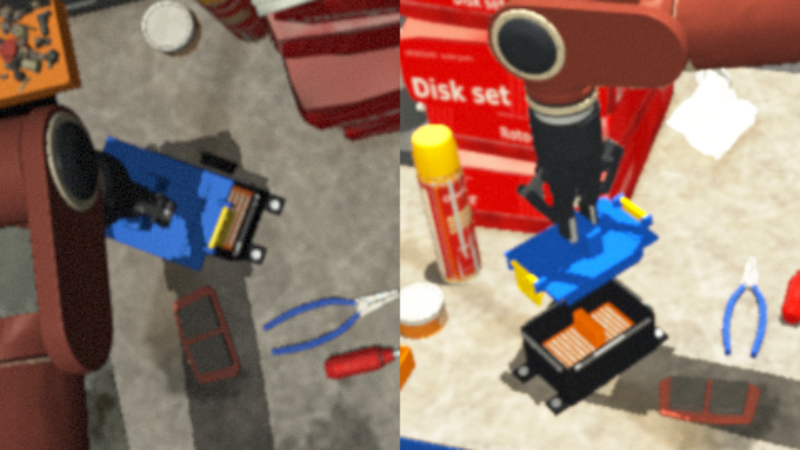

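The side view shows the filter lying flat in the housing and the cover held level above it. The cover is about 3.6 mm short in local x and 2.5 mm in y, so I'll correct, lower it to just above the rim and re-measure.

>>> send_rows --rows '[[1.5,[0.35,-0.25,0],0],[1.5,[0,0,3],0],[1.5,[0,0,2.5],0],[1.5,[0,0,1.5],0],[1.5,[0,0,0.8],0],[1.5,[0,0,0],0]]'

```text
t: 13.8
tool_pos: [0.4351, 0.1644, 0.1313]
tool_rot: [3.1, -0.51, -0.0]
contact_force: [0.2, 0.9, -2.1]
opening: 0.0188
grip_force: 59.9
```

```bash
python3 edge.py .115; python3 -c "
from h import *
to(.432,.165,.09,-18.7)"
```

```text
top x at -35 [-50.7  51.2] mid 0.2 320
top x at -20 [-51.  51.] mid 0.0 228
top x at 20 [-51.3  49.6] mid -0.8 136
top x at 35 [24.4 50.3] mid 37.3 77
top y at -45 [-73.6  26.4] mid -23.6 322
top y at -35 [-74.3  26.1] mid -24.1 285
top y at 35 [-73.7  67.3] mid -3.2 409
top y at 45 [-73.8  69.8] mid -2.0 439
plane [-0.15 -0.02] z 0.11741808074503907
side x at -35 [-48.5  19.8] mid -14.3 144
side x at -20 [-49.1  -3.5] mid -26.3 91
side x at 20 [-48.3  50.2] mid 1.0 218
side x at 35 [-49.2  50.2] mid 0.5 235
side y at -45 [-68.4  73.5] mid 2.6 343
side y at -35 [-68.4  74.7] mid 3.2 337
side y at 35 [-71.5  66.4] mid -2.5 161
side y at 45 [-69.9  73.8] mid 1.9 164
plane [0.15 0.16] z 0.11826997327714789
pos [0.4357 0.1646 0.1323] phi -18.7 tilt 0.10 turn 0.0 shift_now [-0.37  0.09  4.23] shift_after_turn [-0.37  0.08  4.23] open 0.0189 F [ 0.3  0.8 -2.8] t 13.9 q [ 0.2  -0.26  2.07  0.    1.33  2.1 ]
```

>>> send_rows --rows '[[1.5,[-0.12,0.08,0],0],[1.5,[0,0,0.6],0],[1.5,[0,0,0.6],0],[1.5,[0,0,0.5],0],[1.5,[0,0,0],0]]'

```text
t: 14.52
tool_pos: [0.4331, 0.164, 0.1134]
tool_rot: [3.099, -0.51, -0.002]
contact_force: [-0.7, 0.1, -1.8]
opening: 0.0186
grip_force: 59.9
```

>>> send_rows --rows '[[1.5,[0,0,0.4],0],[1.5,[0,0,0.4],0],[1.5,[0,0,0.1],0],[1.5,[0,0,0],0]]'

```text
t: 15.02
tool_pos: [0.4336, 0.1641, 0.1052]
tool_rot: [3.1, -0.51, -0.0]
contact_force: [-0.9, 0.4, -2.0]
opening: 0.0188
grip_force: 59.9
```

>>> send_rows --rows '[[1.5,[0,0,0.2],0],[1.5,[0,0,0.1],0],[1.5,[0,0,0],0]]'

```text
t: 15.4
tool_pos: [0.4341, 0.1643, 0.1029]
tool_rot: [-3.099, 0.51, -0.001]
contact_force: [-0.5, 1.1, 1.8]
opening: 0.0188
grip_force: 60.4
```

Contact is felt at the expected height, so I'll release.

>>> send_rows --rows '[[2.6,[0,0,0],0],[3.5,[0,0,0],0],[3.5,[0,0,0],0],[3.5,[0,0,-2],0],[3.5,[0,0,-4],0],[0,[0,0,-4],0],[0,[0,0,0],0],[0,[0,0,0],0]]' --newtons 30

```text
t: 16.4
tool_pos: [0.4333, 0.164, 0.2016]
tool_rot: [3.1, -0.51, -0.001]
contact_force: [0.7, -0.8, -0.1]
opening: 0.0
grip_force: 0.0
```

```bash
python3 edge.py .087
python3 - <<'E'
from h import *
for n in("top","side"):
    f,P,_=grab(n);H=hsv(f);z=P[...,2]
    m=(H[...,0]>95)&(H[...,0]<125)&(abs(z-.123)<.012)&(abs(P[...,0]-.433)<.05)&(abs(P[...,1]-.165)<.05)
    print(rect(P,blob(m)))
    cv2.imwrite(f"pics/r_{n}.png",f[...,::-1])
a=cv2.imread('pics/r_top.png')[160:340,60:260];b=cv2.imread('pics/r_side.png')[220:400,180:380]
cv2.imwrite('pics/m4.png',cv2.resize(np.hstack([a,b]),(800,360)))
to(.433,.165,.13,-18.7)
E
```

```text
top x at -35 [-51.5  49.9] mid -0.8 306
top x at -20 [-51.4  50.1] mid -0.7 308
top x at 20 [-52.   48.7] mid -1.6 153
top x at 35 [-50.5  49.1] mid -0.7 197
top y at -45 [-73.6  67.1] mid -3.3 423
top y at -35 [-73.8  60.9] mid -6.5 354
top y at 35 [-74.   68.9] mid -2.5 430
top y at 45 [-73.8  68.6] mid -2.6 408
plane [-0.06  0.2 ] z 0.08933599877570209
side x at -35 [-49.4  49.9] mid 0.2 201
side x at -20 [-49.9  -6.7] mid -28.3 92
side x at 20 [-49.9  47.8] mid -1.0 222
side x at 35 [-50.2  48.7] mid -0.7 229
side y at -45 [-69.1  73.6] mid 2.3 374
side y at -35 [-71.  74.] mid 1.5 329
side y at 35 [-69.8  63.4] mid -3.2 199
side y at 45 [-72.4  73.7] mid 0.7 201
plane [0.33 0.19] z 0.08952966566205234
(array([431.8, 164.4]), array([21.4, 60.1]), 72.1, array([112.1, 124.2, 128.4]), 263)
(array([434. , 166.6]), array([21.7, 62. ]), 70.9, array([111.9, 124.3, 128.1]), 309)
pos [0.4328 0.1639 0.2006] phi -18.7 tilt 0.17 turn 0.0 shift_now [ 0.   -0.12  7.06] shift_after_turn [-0.02 -0.11  7.06] open -0.0002 F [-0.7  0.2 -0.5] t 16.6 q [ 0.2  -0.33  2.01 -0.    1.47  2.1 ]
```

View pics/m4.png

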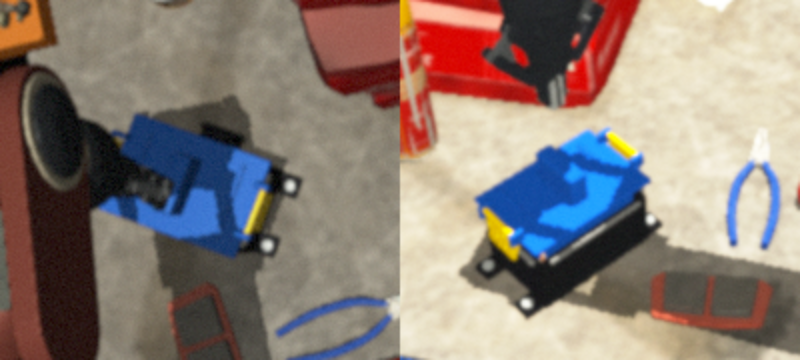

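The cover rests level and free, with its underside about 16 mm above the rim and centred. Now I'll press with closed fingers on the block's middle (433,165).

>>> send_rows --rows '[[0,[0,-0.12,3],0],[0,[0,0,3],0],[0,[0,0,1],0],[0,[0,0,0],0],[0,[0,0,0.3],0],[0,[0,0,0.3],0],[0,[0,0,0.2],0],[0,[0,0,0],0]]'

```text
t: 17.6
tool_pos: [0.4341, 0.1653, 0.1244]
tool_rot: [-3.1, 0.51, -0.0]
contact_force: [0.4, -0.9, 0.5]
opening: -0.0002
grip_force: 0.0
```

>>> send_rows --rows '[[0,[0,0,0.3],0],[0,[0,0,0.3],0],[0,[0,0,0.3],0],[0,[0,0,0.2],0],[0,[0,0,0],0]]'

```text
t: 18.23
tool_pos: [0.4347, 0.1655, 0.1138]
tool_rot: [-3.099, 0.51, -0.003]
contact_force: [1.1, 1.2, 4.0]
opening: 0.0004
grip_force: 1.6
```

>>> send_rows --rows '[[0,[0,0,0.2],0],[0,[0,0,0.2],0],[0,[0,0,0.2],0],[0,[0,0,0],0]]'

```text
t: 18.73
tool_pos: [0.4341, 0.165, 0.108]
tool_rot: [3.099, -0.51, -0.0]
contact_force: [-2.2, -2.1, 9.0]
opening: -0.0001
grip_force: 4.1
```

>>> send_rows --rows '[[0,[0,0,0.15],0],[0,[0,0,0.15],0],[0,[0,0,0],0]]'

```text
t: 19.1
tool_pos: [0.4342, 0.1651, 0.1079]
tool_rot: [3.099, -0.509, -0.002]
contact_force: [-10.9, -3.4, 24.1]
opening: 0.0002
grip_force: 12.2
```

Hard stop at 0.108, exactly the home height. I'll retreat and check.

>>> send_rows --rows '[[0,[0,0,-0.3],0],[0,[0,0,-1.5],0],[0,[0,0,-4],0],[0,[0,0,-5],0],[0,[-2,-4,0],0],[0,[-3,-5,0],0],[0,[-3,-5,0],0],[0,[0,0,0],0],[0,[0,0,0],0]]'

```text
t: 20.23
tool_pos: [0.4027, 0.3233, 0.2119]
tool_rot: [3.099, -0.509, -0.001]
contact_force: [0.5, -0.0, 0.1]
opening: 0.0001
grip_force: 0.0
```

```bash
python3 edge.py .072
python3 - <<'E'
from h import *
for n in("top","side"):
    f,P,_=grab(n);H=hsv(f);z=P[...,2]
    m=(H[...,0]>95)&(H[...,0]<125)&(abs(z-.108)<.012)&(abs(P[...,0]-.433)<.05)&(abs(P[...,1]-.165)<.05)
    print(rect(P,blob(m)))
    cv2.imwrite(f"pics/e_{n}.png",f[...,::-1])
a=cv2.imread('pics/e_top.png')[160:340,60:260];b=cv2.imread('pics/e_side.png')[220:400,180:380]
cv2.imwrite('pics/m5.png',cv2.resize(np.hstack([a,b]),(800,360)))
E
```

```text
top x at -35 [-50.7  50.6] mid -0.1 290
top x at -20 [-51.8  50.7] mid -0.5 299
top x at 20 [-51.   50.7] mid -0.1 214
top x at 35 [-51.1  50.5] mid -0.3 298
top y at -45 [-75.3  69.4] mid -3.0 428
top y at -35 [-75.  70.] mid -2.5 401
top y at 35 [-75.4  67.8] mid -3.8 411
top y at 45 [-75.7  67.8] mid -4.0 415
plane [-0.03  0.02] z 0.0729774826183609
side x at -35 [-49.6  50.6] mid 0.5 202
side x at -20 [-50.   -6.5] mid -28.3 90
side x at 20 [-48.9  51.9] mid 1.5 226
side x at 35 [-49.1  52.1] mid 1.5 231
side y at -45 [-71.3  71.2] mid -0.1 387
side y at -35 [-71.8  71.9] mid 0.0 330
side y at 35 [-69.4  64.1] mid -2.6 213
side y at 45 [-71.7  61.7] mid -5.0 189
plane [0.48 0.01] z 0.07326946613676788
(array([432.3, 162.8]), array([21. , 59.8]), 70.4, array([ 97.4, 108.1, 112.1]), 354)
(array([434.3, 164.6]), array([21.9, 60.3]), 71.2, array([ 96.6, 108. , 112.5]), 300)
```

View pics/m5.png

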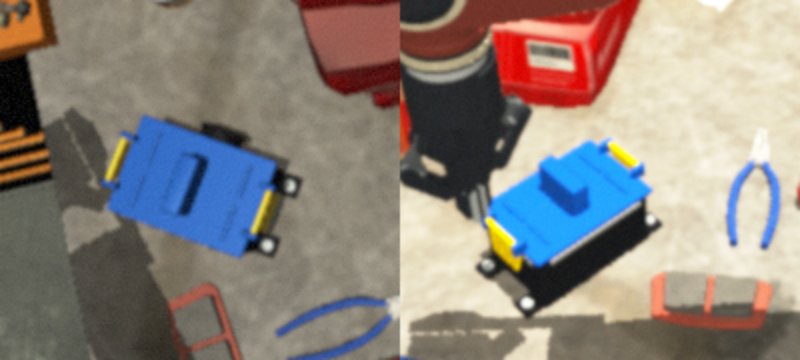

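The cover sits level with the plate top at 73 mm and the block top at 108 mm (home), and both clips hang straight. Nothing touches the robot.

```bash
python3 -c "
from station import ctrl
print(ctrl.finish_job())"
```

```text
the job is handed in; nothing more can be done
None
```

I handed the job in at about 20 s of robot time: the filter was flat on the housing floor, and the cover was set on its clips, released and pressed fully home. The last camera check showed it level with both clip arms hanging straight; no verdict came back.

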